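Give the tubes a short spin in the bench centrifuge

TASK

Give the loaded tubes a short spin in the small centrifuge; nothing has to be picked up, your closed fingertips do it all. With its lid still up, switch it on by pressing the raised half of the mains rocker down, then push the lid down until its catch snaps and holds it shut by itself, and only then press the wide short-spin key all the way down and keep it pressed: the job finishes while you are still holding that key down, the lid left to its catch. Press neither of the small round keys, and do not pick up or push aside the bottles, the tray and the tube that stand and lie around the centrifuge.

Things in the scene. Friction and masses are not known exactly. Their poses are not given: they have to be found in the camera images.
- centrifuge: Small white bench centrifuge, fixed by suction feet on a black mat: 210 deep (x), 180 wide (y), bowl rim 104 high. Origin: centre of its underside, 3 mm above the bench; z up, -x out of its front (roughly towards the robot), +y = its left for one who faces it. Lid hinged along the rear edge. A 30 x 12 bar in the upright front face, 40 up, releases the lid catch: not needed.
- panel: Grey control panel in front of the bowl, 72 (x) x 172 (y). Origin: centre of its face, at (-0.070, 0, 0.078) in the centrifuge frame; z = its outward normal, it slopes up to the rear by 10 degrees. From left to right: mains rocker (y = +0.060), wide short-spin key (y = +0.006), two small round setting keys one behind the other (y = -0.030), dark display (y = -0.062).
- power_rocker (a joint): Mains rocker, 34 long (panel y) x 22 wide, shallow V, pivots in its middle about the panel's x. 0 = off: its left (outer) end stands 11 mm above the panel. 0.4 rad = on: left half nearly level, 4 mm above the panel, right end up. It snaps over by itself past 0.2 rad and stays; 2 to 4 N down on the raised half tips it.
- rocker_raised (a point): Point on top of the rocker's left (outer) half, 11 mm from the pivot: the half that stands proud while the switch is off. About 9 mm above the panel when off, 5 mm when on.
- lid (a joint): Lid hinge angle: 0 = shut, grows as it opens; starts at 0.85 to 1.15 rad. Axis: centrifuge y through lid_hinge. Stays put when open; let go nearly shut it springs up to about 0.45 rad unless the catch has snapped over its hook. Pushing at the front edge takes 2 to 4 N, about 5 N when 13 to 6 mm from shut, where the catch gives way; then it drops to the hard stop at 0. Held by the catch it reads under 0.02.
- lid_front (a point): The place to push: on the lid's upper (outer) face, middle of its width, 132 mm from the hinge. The plate is 12 thick, 172 wide, and ends 10 mm beyond this point; a 60 wide finger lip, its top 3 mm lower, ends 14.5 mm beyond it. With the lid shut the point is at (-0.032, 0, 0.1165) in the centrifuge frame. Its frame turns with the lid: z = outward normal, -x towards the front edge.
- lid_hinge (a point): Middle of the lid's hinge axis, at (0.100, 0, 0.104) in the centrifuge frame.
- spin_key (a joint): Wide short-spin key, rounded rectangle 34 (panel y) x 22, the only wide one. Moves along the panel's normal: 0 = up (7 mm above the panel), 0.004 m = fully down (3 mm above it, hard stop). Sprung: 1.4 N starts it, 4.5 N holds it fully down; it comes up when let go.
- spin_key_top (a point): Centre of the short-spin key's top face.
- set_key_near (a joint): Small round setting key (14 across, 5 proud) nearer the front: 0 = up, 0.003 m = down, 2.5 N. Not to be pressed.
- set_key_far (a joint): Small round setting key (14 across, 5 proud) behind the other: 0 = up, 0.003 m = down, 2.5 N. Not to be pressed.
- amber_bottle: Bystander: brown reagent bottle with a dark cap, 42 mm wide, 75 mm high, standing just left of the centrifuge; origin at the centre of its underside.
- cuvette_tray: Bystander: open grey tray of cuvettes, 65 x 100 x 45 mm, left of the centrifuge; origin at the centre of its underside.
- tube: Bystander: capped blood tube, 92 mm long, 17 mm thick, lying left of the centrifuge's front; origin under its middle, y along it.
- serum_a: Bystander: small white reagent bottle, 40 mm wide, 70 mm high, behind the centrifuge; origin at the centre of its underside.
- serum_b: Bystander: small white reagent bottle like the other, 40 mm wide, 70 mm high, behind the centrifuge; origin at the centre of its underside.

How it is judged (in metres and radians):
On the way, in this order (a step that is already met when the one before it is completed fails the run):
1. the mains rocker is tipped to on while the lid is still up (value of joint power_rocker above 0.3 rad and value of joint lid above 0.5 rad), for 0.2 s.
2. the lid is shut and held by its catch alone, nothing pushing on it, the rocker still on (value of joint lid below 0.03 rad and value of joint power_rocker above 0.3 rad and contact force between each of the fingers, the arm and lid below 0.3 N), for 0.3 s.
3. the short-spin key is held fully down by the fingers (all of step 2 and value of joint spin_key above 0.003 m and contact force between the fingers and spin_key above 1 N), for 0.3 s.
At the end, for the whole second after the job is handed in: The fingers hold the short-spin key down (more than 3 of its 4 mm, with more than 1 N), the lid is shut (under 0.03 rad) on its catch with nothing pushing on it, the rocker is on (over 0.3 rad) and the setting keys are up (all of step 3 and value of joint each of set_key_near, set_key_far below 0.0015 m); the arm keeps its last pose, push and grip.
It fails at once if the short-spin key is pressed while the lid is not shut or the switch is off (value of joint spin_key above 0.002 m and (value of joint lid above 0.05 rad or value of joint power_rocker below 0.2 rad)).
It fails at once if a round setting key is pressed (value of joint any of set_key_near, set_key_far above 0.0015 m).
It fails at once if one of the things round the centrifuge is lifted, carried or pushed aside by more than 15 mm (distance of any of amber_bottle, cuvette_tray, tube, serum_a, serum_b from where it was at the start of the episode above 0.015 m).
It also fails if it takes over 51 s, if anything falls off the work surface, if the arm or the gripper's body presses on something with over 40 N, if the wrist force passes 120 N, or if a joint passes its speed limit or range.

ROBOT

A 6-joint arm with a two-finger parallel gripper is mounted at the origin on a cart in front of the work surface, level with it; the furniture and walls round the work are solid. World frame = base frame: x ahead of the robot, y to its left, z up, the work surface at z = 0. Lengths are in m, angles in degrees, forces in N, time in s.
With the tool pointing down it reaches from about 0.35 to 0.875 m from the base axis. Payload 4.2 kg.
Tool frame: the origin (TCP) lies between the finger pads; the fingertips stand 17 mm ahead of it and the grasp point (between the pads) lies 2 mm behind it; z points along the fingers, y is the direction in which the jaws open and shut (so a half turn about z gives the same grasp; the last joint's range is limited). The gripper opens to 87 mm and grips with 3 to 60 N. Pads are 19 mm wide; open, the fingers measure 117 mm over their backs; the gripper's body (75 mm by 190 mm) begins 51 mm behind the grasp point.
Start: joints at [78.988, 22.042, 0.453, 0, -68.411, -14.817], TCP at [0.272, 0.563, 0.24] pointing down, gripper open.
Joint ranges: [-179.83, 179.83], [-69.29, 118.12], [-61.27, 80.66], [-181.25, 117.63], [-171.15, -9.14], [-177.46, 177.46]. Speed limits (degrees/s): [159.86, 159.86, 180, 180, 180, 180].

INTERFACE

Orientations are given as a 3x3 rotation matrix whose columns are the frame's x, y, z axes.
In Python, from station import r gives the robot as it stands.
- The arm moves only by the shell command python3 -m creep 'ROWS'. ROWS is JSON, a list of rows, each a list of 7 numbers: the opening, from 0 (shut) to 1 (fully open), then the shift along the tool's x, y, z scaled (see below), then the turn, a rotation vector about the tool's x, y, z scaled (see below). A call has 1 to 5 rows; each row is the pose to reach, as a shift and turn from the pose measured when the call began, along the tool's axes at that moment, turning the shorter way round; what a row does not reach only later rows make up. The controller multiplies each number of a shift by 300 mm and each number of a turn by 180 degrees. A row lasts 1/12 s, in which the tool goes at most 41.7 mm and 7.16 degrees, less where a joint would pass 70% of its speed; a pose out of reach is approached as far as the arm can. A call with a number of a shift or a turn outside -1 to 1 is refused whole. A call with a gripper value outside its range is refused whole. The fingers move at their own pace and stop on an object; the grip force is fixed at half the most. Time passes only in rows, so rows that repeat a pose let the fingers close. It gives the time, the measured TCP pose, the force and the opening at its end, in the units of the state.
- r.sense(): the state, without advancing time (a new reading comes with each control period).
- r.capture(name): name is "scene" or "top" or "wrist"; returns the picture (400x640x3 uint8, blue, green, red); there is no depth.
- r.camera_model(name): a dict with "mtx" (3x3 intrinsics, pixels), "dist" ([k1, k2, p1, p2, k3] as OpenCV has them; the pictures are not rectified), "R" (3x3) and "t" (3): a world point X has camera coordinates R X + t; the wrist camera has in their place "mount" (4x4, takes a point from camera to tool coordinates, whose origin is the TCP and whose axes are the flange's). Camera axes: x right, y down, z forward; pixel columns grow to the right and rows downward; lengths in m; the calibration is good to about 2 mm. A picture is of the moment at which its call begins: read the wrist's pose just before it. camera_model takes no time and is no camera call.
- r.finish_job(): hands the job in, once; it reports no verdict.
Trained networks look in the newest picture that a camera, given by its name, has taken for a name from the list of things; names that differ only in an ending like _2 or _b are one class to them, and where a whole thing is asked for, a point or a joint stands for the part that bears it (a point fixed in the world has none). Each returns a list of dicts, best first, with "score" (0 to 1); they miss things now and then, are a little off and sometimes report something else, mostly with a low value. They report only what shows in the picture. A call takes as long as a camera call.
- r.recognise(camera, target): "rect" ([left, top, right, bottom] as shares, 0 to 1, of the picture: columns of its width, rows of its height, round what is visible of it).
- r.outline_of(camera, target): "pixels" (400x640 bool, what is visible of it) and "rect" ([left, top, right, bottom] as shares, 0 to 1, of the picture: columns of its width, rows of its height, round what is visible of it).
The state is a dict: "time_s": time; "joints": joint angles; "joint_velocities": joint speeds; "effort": joint torques, N m; "tcp_pos": TCP position; "ee_rot": TCP orientation; "wrist_force": force on the tool from outside, world axes, zero at the start; "moment": the same for the moment, N m; "gripper_width": opening from 0.0 (shut) to 1.0 (fully open).
Only numpy, scipy, OpenCV 4.12 (cv2) and the standard library are available. Lean on these libraries where they do the work, as an engineer would, in place of code of your own. Each camera call takes 0.05 s, during which the arm holds its last target.

## Working session

There is one attempt and no reset: what is moved stays moved. The work goes in short steps, Python scripts to look and compute and a shell command to move; the robot and the scene stay as the last step left them, time stands still between calls to the robot, and variables do not carry over. Pictures are saved under pics/ and viewed, and the job is handed in when it is done.

```bash
ls; mkdir -p pics
python3 - <<'E'
from station import r
import cv2,numpy as np
s=r.sense();print(s)
for n in ("scene","top","wrist"):
    cv2.imwrite(f"pics/{n}0.png",r.capture(n)); 
    m=r.camera_model(n); print(n,{k:np.round(v,4).tolist() for k,v in m.items()})
E
```

```text
pics
{'time_s': 0.0, 'joints': array([ 7.89893451e+01,  2.20938126e+01,  3.80881413e-01, -2.87858039e-02,
       -6.84087832e+01, -1.48162515e+01]), 'joint_velocities': array([-0.06566223, -0.06782028,  0.02363751,  0.04310549, -0.07134538,
        0.02132427]), 'effort': array([-9.93902286e-04, -3.90662169e+01,  1.87403387e+01,  4.21998248e+00,
        1.10319440e-02, -1.91099930e-04]), 'tcp_pos': array([0.27202736, 0.56209314, 0.23843544]), 'ee_rot': array([[ 9.00033551e-01, -4.35819755e-01, -8.64273294e-04],
       [-4.35820603e-01, -9.00031343e-01, -1.99594646e-03],
       [ 9.19998447e-05,  2.17308689e-03, -9.99997635e-01]]), 'wrist_force': array([0.17044366, 0.74168598, 1.00360706]), 'moment': array([-0.02715156, -0.02545856,  0.00114842]), 'gripper_width': 1.0037256629176006}
scene {'mtx': [[416.4496, 0.0, 318.2467], [0.0, 416.4496, 202.2991], [0.0, 0.0, 1.0]], 'dist': [0.0006, 0.0, 0.0, 0.0, 0.0], 'R': [[-0.8971, -0.4418, 0.009], [-0.1836, 0.3543, -0.9169], [0.4019, -0.8242, -0.3989]], 't': [0.6181, 0.1294, 0.9924]}
top {'mtx': [[412.1199, 0.0, 318.8985], [0.0, 412.1199, 199.181], [0.0, 0.0, 1.0]], 'dist': [0.0329, 0.0, 0.0, 0.0, 0.0], 'R': [[-0.0161, -0.9997, -0.0202], [-0.9854, 0.0193, -0.169], [0.1693, 0.0172, -0.9854]], 't': [0.2342, 0.5938, 0.8589]}
wrist {'mtx': [[291.6445, 0.0, 322.468], [0.0, 291.6445, 202.7297], [0.0, 0.0, 1.0]], 'dist': [-0.0039, 0.0, 0.0, 0.0, 0.0], 'mount': [[-0.0003, -0.9709, -0.2396, 0.0651], [1.0, -0.0002, -0.0004, -0.001], [0.0003, -0.2396, 0.9709, -0.1455], [0.0, 0.0, 0.0, 1.0]]}
```

View pics/scene0.png

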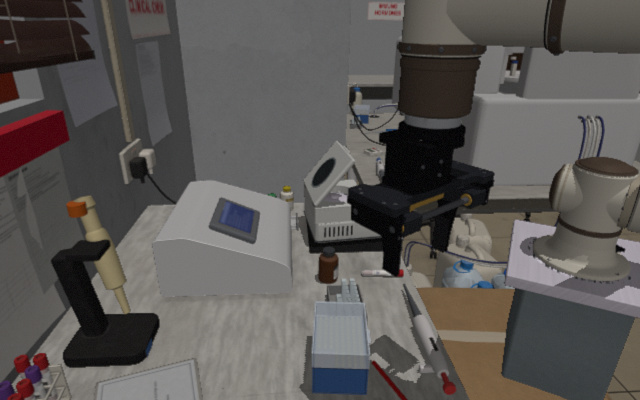

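View pics/top0.png

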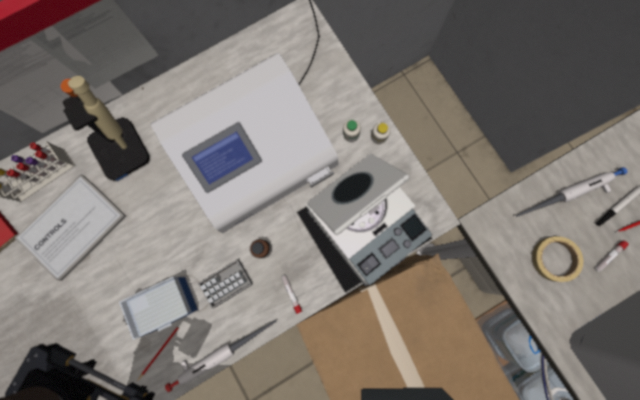

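View pics/wrist0.png

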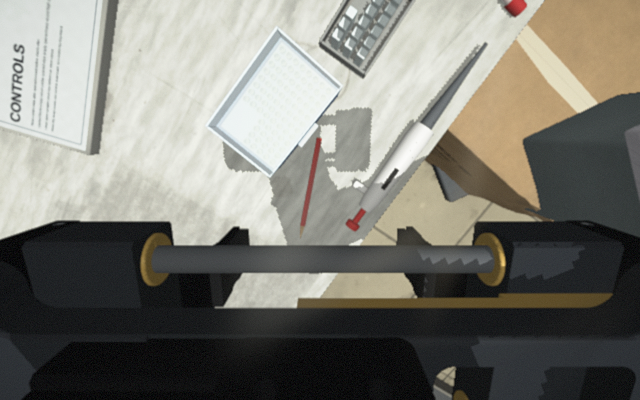

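```bash
cat > h.py <<'E'
import numpy as np,cv2,json
from station import r
W=(640,400)
def cen(rc): return np.array([(rc[0]+rc[2])/2*640,(rc[1]+rc[3])/2*400])
def ray(n,px,pose=None):
    m=r.camera_model(n)
    u=cv2.undistortPoints(np.array([[px]],float),m['mtx'],np.array(m['dist'])).ravel()
    d=np.array([u[0],u[1],1.])
    if n!='wrist':
        R=np.array(m['R']);t=np.array(m['t']); return -R.T@t,R.T@d
    M=np.array(m['mount']);p,Rt=pose
    return p+Rt@M[:3,3],Rt@M[:3,:3]@d
def proj(n,X,pose=None):
    m=r.camera_model(n)
    if n!='wrist': R=np.array(m['R']);t=np.array(m['t'])
    else:
        M=np.array(m['mount']);p,Rt=pose
        Rc=Rt@M[:3,:3];c=p+Rt@M[:3,3];R=Rc.T;t=-R@c
    return cv2.projectPoints(np.array(X,float).reshape(-1,1,3),cv2.Rodrigues(R)[0],t,np.array(m['mtx']),np.array(m['dist']))[0].reshape(-1,2)
def atz(n,px,z,pose=None):
    c,d=ray(n,px,pose); return c+d*(z-c[2])/d[2]
def Ry(a): return np.array([[np.cos(a),0,np.sin(a)],[0,1,0],[-np.sin(a),0,np.cos(a)]])
def Rz(a): return np.array([[np.cos(a),-np.sin(a),0],[np.sin(a),np.cos(a),0],[0,0,1]])
E
python3 - <<'E'
from h import *
for n in ("top","scene","wrist"):
    r.capture(n)
    for t in ("centrifuge","panel","power_rocker","spin_key","set_key_near","set_key_far","lid"):
        o=r.recognise(n,t)
        print(n,t,[(round(k['score'],2),np.round(np.array(k['rect'])*[640,400,640,400],1).tolist()) for k in o[:3]])
print(r.sense()['time_s'])
E
```

```text
top centrifuge [(0.81, [305.9, 155.8, 431.7, 280.9])]
top panel [(0.85, [347.0, 213.0, 431.9, 282.8])]
top power_rocker [(0.7, [360.3, 254.0, 375.9, 275.6])]
top spin_key [(0.71, [377.9, 241.3, 400.9, 257.8])]
top set_key_near []
top set_key_far [(0.6, [340.3, 117.9, 360.6, 144.3]), (0.52, [394.5, 230.1, 402.3, 232.5])]
top lid [(0.56, [309.0, 155.8, 410.8, 233.9])]
scene centrifuge [(0.65, [304.5, 145.0, 379.9, 247.8])]
scene panel []
scene power_rocker []
scene spin_key []
scene set_key_near []
scene set_key_far []
scene lid [(0.71, [304.1, 141.5, 354.0, 207.4]), (0.7, [304.5, 140.8, 377.8, 245.6]), (0.53, [278.9, 186.6, 295.8, 204.9])]
wrist centrifuge []
wrist panel []
wrist power_rocker []
wrist spin_key []
wrist set_key_near []
wrist set_key_far []
wrist lid []
1.35
```

The top view shows the centrifuge at about (370,220). Its panel spans (347–432, 213–283), with the rocker near (368,265), the spin key near (389,250), and the lid open. I'll zoom in next.

Run:
```python
import cv2
i=cv2.imread('pics/top0.png')[145:295,290:450]
cv2.imwrite('pics/c1.png',cv2.resize(i,(800,600)[:2] if 0 else (640,600),interpolation=cv2.INTER_CUBIC))
i=cv2.imread('pics/scene0.png')[130:260,290:410]
cv2.imwrite('pics/c2.png',cv2.resize(i,(540,585),interpolation=cv2.INTER_CUBIC))
```

```text
(no output)
```

View pics/c1.png

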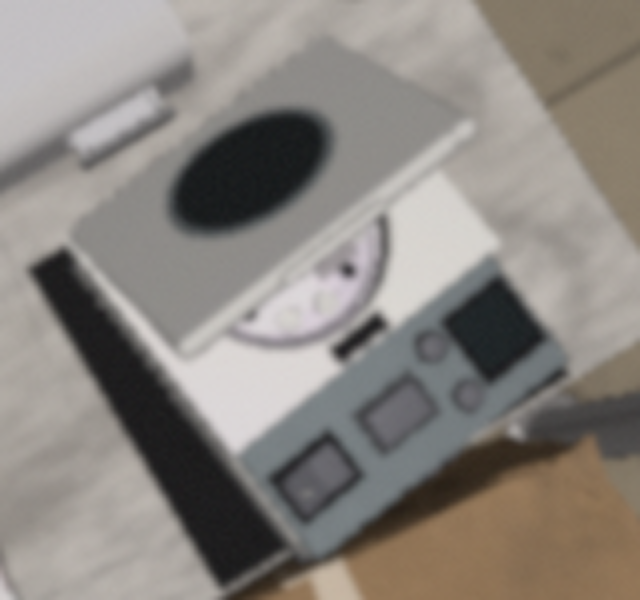

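View pics/c2.png

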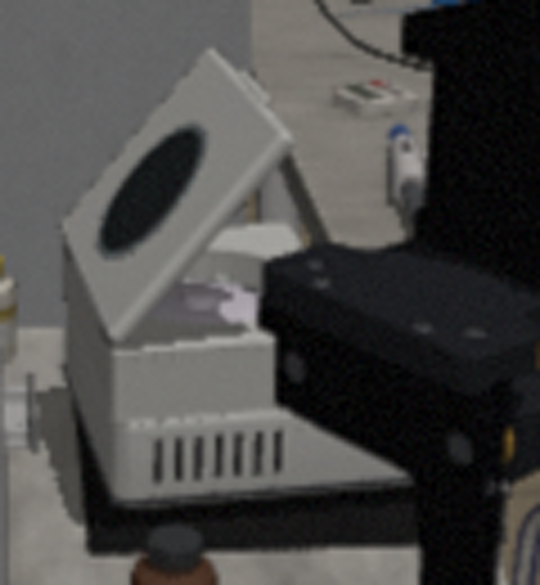

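```bash
cat > fit.py <<'E'
from h import *
from scipy.optimize import least_squares
def P(x): # panel pt -> centrifuge
    return np.array([-.07,0,.078])+Ry(-np.radians(10))@np.array(x)
def L(x,a): return np.array([.1,0,.104])+Ry(a)@np.array(x)
def c2p(u,v): return [290+u/4,145+v/4]
pan=[((0,.06,.006),(315,478)),((0,.006,.007),(398,413)),((0.014,-.03,.005),(432,345)),((-.014,-.03,.005),(468,395)),
 ((.036,.086,0),(240,455)),((-.036,.086,0),(310,560)),((-.036,-.086,0),(565,365)),((.036,-.086,0),(495,257))]
lid=[((-.142,.086,.0125),(183,347)),((-.142,-.086,.0125),(468,122)),((0,.086,.0125),(72,235)),((0,-.086,.0125),(328,40))]
def wc(q,X): return Rz(q[2])@np.array(X)+[q[0],q[1],.003]
def res(q,wl=1):
    e=[]
    for X,uv in pan: e.append(proj('top',wc(q,P(X)))[0]-c2p(*uv))
    for X,uv in lid: e.append(proj('top',wc(q,L(X,q[3])))[0]-c2p(*uv))
    return np.ravel(e)
if __name__=='__main__':
    c=atz('top',c2p(315,300),.1)
    s=least_squares(res,[c[0],c[1],.0-.6,1.],loss='soft_l1')
    if s.cost>1e3:
        s=min((least_squares(res,[c[0],c[1],y,1.],loss='soft_l1') for y in np.arange(-3,3,.5)),key=lambda s:s.cost)
    print(s.x,np.degrees(s.x[2]),s.cost); print(res(s.x).reshape(-1,2).round(1).tolist())
    q=s.x
    for n,X in (('rocker',P((0,.071,.009))),('key',P((0,.006,.007))),('lidf',L((-.132,0,.0125),q[3])),('lidshut',L((-.132,0,.0125),0)),('near',P((-.014,-.03,.005)))):
        print(n,wc(q,X).round(4))
    np.save('q.npy',q)
E
python3 fit.py
```

```text
[0.5452102  0.11525616 0.62972246 0.86136943] 36.080439261713366 14.000461913099983
[[0.2, 0.4], [0.1, 0.8], [0.9, 1.9], [-0.1, 0.1], [-1.9, -0.5], [1.3, 1.0], [1.9, -0.2], [-0.9, -0.6], [-1.7, 0.8], [3.1, -0.5], [-2.0, -2.3], [-0.2, -2.6]]
rocker [0.4456 0.1305 0.0899]
key [0.4841 0.0782 0.0879]
lidf [0.5642 0.1291 0.2153]
lidshut [0.5193 0.0964 0.1195]
near [0.4945 0.0412 0.0835]
```

```bash
cat >> h.py <<'E'
from scipy.spatial.transform import Rotation as Ro
def goal_rot(yaw): # tool down, x axis at yaw
    x=np.array([np.cos(yaw),np.sin(yaw),0]);z=np.array([0,0,-1.]);return np.c_[x,np.cross(z,x),z]
def delta(tcp,Rg,s=None):
    s=s or r.sense();R=np.array(s['ee_rot'])
    d=R.T@(np.array(tcp)-s['tcp_pos'])/.3; w=Ro.from_matrix(R.T@Rg).as_rotvec()/np.pi
    return d.round(4).tolist(),w.round(4).tolist(),'mm',round(300*np.linalg.norm(d),1),'deg',round(180*np.linalg.norm(w),1)
E
python3 - <<'E'
from h import *; from fit import *
q=np.load('q.npy')
for z in (.1,.2): print([atz('top',p,z).round(3)[:2].tolist() for p in ((335,160),(222,228),(155,125),(285,60))])
t=wc(q,np.array([-.09,.03,.25])); print(t,delta(t,goal_rot(q[2]+np.pi)))
E
```

```text
[[0.674, 0.187], [0.533, 0.425], [0.76, 0.575], [0.905, 0.293]]
[[0.647, 0.19], [0.522, 0.4], [0.723, 0.532], [0.851, 0.283]]
[0.4548054  0.08649905 0.253     ] ([1.2391, 1.1632, -0.0449], [0.0, 0.0, 0.6561], 'mm', np.float64(510.0), 'deg', np.float64(118.1))
```

```bash
python3 -m creep '[[0,0.1,0.093,-0.02,0,0,0.035],[0,0.2,0.187,-0.03,0,0,0.075],[0,0.3,0.28,-0.04,0,0,0.115],[0,0.4,0.375,-0.05,0,0,0.155],[0,0.5,0.47,-0.06,0,0,0.195]]'
python3 - <<'E'
from h import *; from fit import *
q=np.load('q.npy')
t=wc(q,np.array([-.09,.03,.25])); print(t,delta(t,goal_rot(q[2]+np.pi)))
E
```

```text
time_s: 1.77
tcp_pos: [0.3461, 0.3685, 0.2578]
ee_rot: [[0.483, -0.875, 0.0], [-0.875, -0.483, 0.0], [-0.0, -0.0, -1.0]]
wrist_force: [0.6, 0.4, 1.0]
gripper_width: 0.702
[0.4548054  0.08649905 0.253     ] ([0.9979, 0.1373, 0.0159], [-0.0001, 0.0001, 0.4602], 'mm', np.float64(302.2), 'deg', np.float64(82.8))
```

```bash
python3 -m creep '[[0,0.12,0.017,0,0,0,0.037],[0,0.24,0.034,0,0,0,0.075],[0,0.36,0.05,0,0,0,0.115],[0,0.48,0.067,0,0,0,0.155],[0,0.6,0.084,0,0,0,0.195]]'
python3 - <<'E'
from h import *; from fit import *
q=np.load('q.npy')
t=wc(q,np.array([-.09,.03,.25])); print(t,delta(t,goal_rot(q[2]+np.pi)))
E
```

```text
time_s: 2.18
tcp_pos: [0.4113, 0.197, 0.2582]
ee_rot: [[-0.111, -0.994, 0.001], [-0.994, 0.111, 0.001], [-0.001, -0.001, -1.0]]
wrist_force: [0.8, 0.2, -0.4]
gripper_width: 0.325
[0.4548054  0.08649905 0.253     ] ([0.35, -0.185, 0.0173], [-0.0002, 0.0005, 0.264], 'mm', np.float64(118.9), 'deg', np.float64(47.5))
```

```bash
python3 -m creep '[[0,0.09,-0.05,0,0,0,0.038],[0,0.18,-0.1,0,0,0,0.075],[0,0.27,-0.145,0,0,0,0.115],[0,0.35,-0.185,0.015,0,0,0.155],[0,0.35,-0.185,0.015,0,0,0.195]]'
python3 -m creep '[[0,0,0,0,0,0,0.038],[0,0,0,0,0,0,0.07],[0,0,0,0,0,0,0.07]]'
python3 - <<'E'
from h import *
s=r.sense();i=r.capture('wrist');cv2.imwrite('pics/w1.png',i);print(s['tcp_pos'],s['ee_rot'],s['gripper_width'],s['joints'])
np.savez('w1.npz',p=s['tcp_pos'],R=s['ee_rot'])
for t in ("power_rocker","spin_key","set_key_near","set_key_far","lid"):
    o=r.recognise('wrist',t); print(t,[(round(k['score'],2),np.round(np.array(k['rect'])*[640,400,640,400],1).tolist()) for k in o[:3]])
E
```

```text
time_s: 2.6
tcp_pos: [0.4551, 0.0832, 0.2532]
ee_rot: [[-0.669, -0.743, 0.0], [-0.743, 0.669, 0.0], [-0.0, -0.0, -1.0]]
wrist_force: [-0.3, 0.9, -0.8]
gripper_width: 0.02
time_s: 2.85
tcp_pos: [0.4552, 0.0828, 0.2533]
ee_rot: [[-0.817, -0.577, 0.0], [-0.577, 0.817, 0.0], [-0.0, -0.0, -1.0]]
wrist_force: [-0.2, -0.1, 0.4]
gripper_width: 0.012
[0.45517637 0.08275915 0.25328474] [[-8.16679167e-01 -5.77091906e-01  2.63665450e-04]
 [-5.77091891e-01  8.16679209e-01  1.38764032e-04]
 [-2.95409691e-04 -3.88334991e-05 -9.99999956e-01]] 0.012187518587415822 [ 3.05121895e+01  5.35771295e+00 -1.99465017e+01  9.07714454e-04
 -6.46787338e+01 -8.52663155e+01]
power_rocker [(0.95, [336.2, 201.6, 369.4, 222.2])]
spin_key [(0.75, [287.0, 202.6, 319.0, 222.9])]
set_key_near []
set_key_far []
lid []
```

View pics/w1.png

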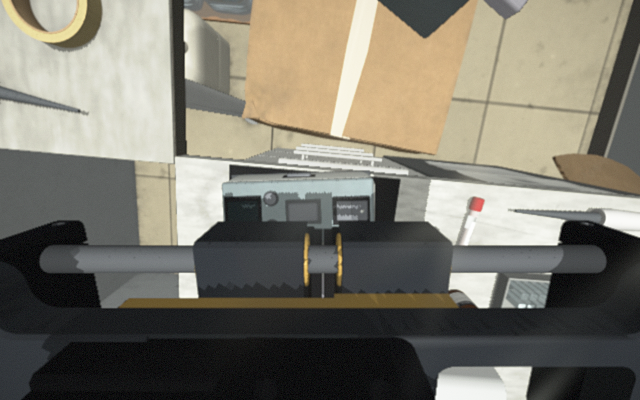

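Run:
```python
from h import *; from fit import *
q=np.load('q.npy');d=np.load('w1.npz');pose=(d['p'],d['R'])
for n,X in (('rock',(0,.06,.006)),('key',(0,.006,.007)),('near',(-.014,-.03,.005)),('FL',(-.036,.086,0)),('FR',(-.036,-.086,0))): print(n,proj('wrist',wc(q,P(X)),pose).round(1))
i=cv2.imread('pics/w1.png')[165:235,210:390];cv2.imwrite('pics/w1c.png',cv2.resize(i,(720,280),interpolation=cv2.INTER_CUBIC))
```

```text
rock [[352.3 209.1]]
key [[303.5 209.9]]
near [[271.  197.6]]
FL [[374.8 176.3]]
FR [[221.4 178.5]]
```

View pics/w1c.png

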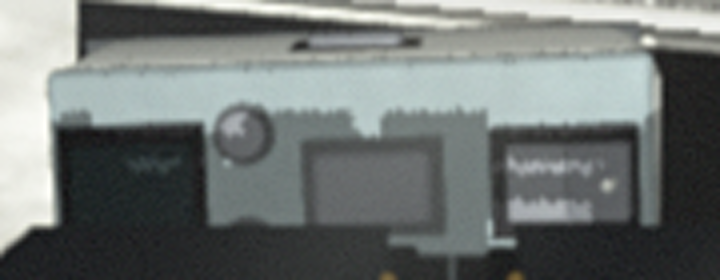

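```bash
cat > go.py <<'E'
import sys
from h import *; from fit import *
q=np.load('q.npy')
# usage: go.py panel y h [x]  -> tip at panel (x,y), height h vertical above that face point
def tcp_panel(y,h,x=0): return wc(q,P((x,y,0)))+[0,0,h+.017]
def tcp_lid(a,pen=0,rad=.137): # -x corner of tip on arc
    c=L((-rad,0,.0125-pen),a); c[0]+=.0095; return wc(q,c)+[0,0,.017]
Rg=goal_rot(q[2]+np.pi)
if __name__=='__main__':
    s=r.sense(); print('F',np.round(s['wrist_force'],2))
    for a in sys.argv[1:]: t=eval(a); print(a,t.round(4),*delta(t,Rg,s))
E
python3 go.py 'tcp_panel(.073,.03)' 'tcp_panel(.073,.006)'
```

```text
F [ 0.19  0.73 -0.84]
tcp_panel(.073,.03) [0.4456 0.133  0.128 ] [-0.0703, 0.1531, 0.4175] [-0.0, 0.0001, -0.0033] mm 135.1 deg 0.6
tcp_panel(.073,.006) [0.4456 0.133  0.104 ] [-0.0702, 0.1531, 0.4975] [-0.0, 0.0001, -0.0033] mm 157.6 deg 0.6
```

```bash
python3 -m creep '[[0,-0.02,0.05,0.1,0,0,0],[0,-0.045,0.1,0.2,0,0,0],[0,-0.07,0.153,0.3,0,0,-0.003],[0,-0.07,0.153,0.41,0,0,-0.003],[0,-0.07,0.153,0.418,0,0,-0.003]]'
python3 go.py 'tcp_panel(.073,.014)' 'tcp_panel(.073,.006)'
```

```text
time_s: 3.57
tcp_pos: [0.442, 0.1318, 0.1229]
ee_rot: [[-0.808, -0.589, -0.01], [-0.589, 0.808, -0.005], [0.011, 0.001, -1.0]]
wrist_force: [-1.4, -1.1, -0.4]
gripper_width: 0.001
F [-1.43 -1.05 -0.4 ]
tcp_panel(.073,.014) [0.4456 0.133  0.112 ] [-0.0128, -0.004, 0.0363] [0.0004, -0.0035, 0.0001] mm 11.6 deg 0.6
tcp_panel(.073,.006) [0.4456 0.133  0.104 ] [-0.013, -0.0041, 0.063] [0.0004, -0.0035, 0.0001] mm 19.3 deg 0.6
```

```bash
python3 -m creep '[[0,-0.013,-0.004,0.01,0,-0.003,0],[0,-0.013,-0.004,0.025,0,-0.003,0],[0,-0.013,-0.004,0.036,0,-0.003,0],[0,-0.013,-0.004,0.045,0,-0.003,0],[0,-0.013,-0.004,0.05,0,-0.003,0]]'
python3 go.py 'tcp_panel(.073,.006)'
```

```text
time_s: 3.98
tcp_pos: [0.4467, 0.1334, 0.1091]
ee_rot: [[-0.808, -0.589, 0.001], [-0.589, 0.808, 0.002], [-0.002, 0.001, -1.0]]
wrist_force: [-0.4, 1.8, 4.7]
gripper_width: 0.005
F [-0.42  1.76  4.72]
tcp_panel(.073,.006) [0.4456 0.133  0.104 ] [0.0037, 0.001, 0.0171] [0.0004, 0.0005, 0.0] mm 5.3 deg 0.1
```

```bash
python3 -m creep '[[0,0.003,0.001,0.005,0,0,0],[0,0.003,0.001,0.01,0,0,0],[0,0.003,0.001,0.01,0,0,0]]'; python3 -m creep '[[0,0,0,0.004,0,0,0],[0,0,0,0.01,0,0,0],[0,0,0,0.01,0,0,0]]'
python3 go.py 'tcp_panel(.073,.006)'
```

```text
time_s: 4.23
tcp_pos: [0.4465, 0.1336, 0.1067]
ee_rot: [[-0.808, -0.589, 0.003], [-0.589, 0.808, 0.003], [-0.004, 0.001, -1.0]]
wrist_force: [0.6, 0.2, 0.5]
gripper_width: 0.008
time_s: 4.48
tcp_pos: [0.4468, 0.1337, 0.1043]
ee_rot: [[-0.808, -0.59, 0.003], [-0.59, 0.808, 0.003], [-0.005, 0.001, -1.0]]
wrist_force: [-2.2, 0.3, 7.1]
gripper_width: 0.003
F [-2.17  0.29  7.07]
tcp_panel(.073,.006) [0.4456 0.133  0.104 ] [0.0044, 0.0003, 0.0009] [0.0002, 0.0015, 0.0003] mm 1.4 deg 0.3
```

```bash
python3 -m creep '[[0,0,0,-0.05,0,0,0],[0,0.04,0,-0.15,0,0,0],[0,0.1,0,-0.28,0,0,0],[0,0.15,0,-0.4,0,0,0],[0,0.15,0,-0.48,0,0,0]]'
python3 - <<'E'
from h import *; from fit import *
q=np.load('q.npy')
for n in ('wrist','top','scene'):
    s=r.sense();i=r.capture(n);cv2.imwrite(f'pics/{n}2.png',i)
    if n=='wrist':
        pose=(s['tcp_pos'],s['ee_rot']);print(s['tcp_pos']);print(proj(n,wc(q,P((0,.06,.006))),pose))
        c=np.round(proj(n,wc(q,P((0,.06,.006))),pose)[0]).astype(int);cv2.imwrite('pics/w2c.png',cv2.resize(i[max(c[1]-40,0):c[1]+40,c[0]-60:c[0]+60],(720,480),interpolation=3))
    if n=='top':cv2.imwrite('pics/t2c.png',cv2.resize(i[145:295,290:450],(640,600),interpolation=3))
E
```

```text
time_s: 4.9
tcp_pos: [0.4083, 0.1052, 0.2507]
ee_rot: [[-0.808, -0.589, 0.005], [-0.589, 0.808, 0.004], [-0.006, 0.0, -1.0]]
wrist_force: [1.1, 0.8, 0.2]
gripper_width: 0.004
[0.40826804 0.10522104 0.25074678]
[[310.78595432 230.54703361]]
```

View pics/w2c.png

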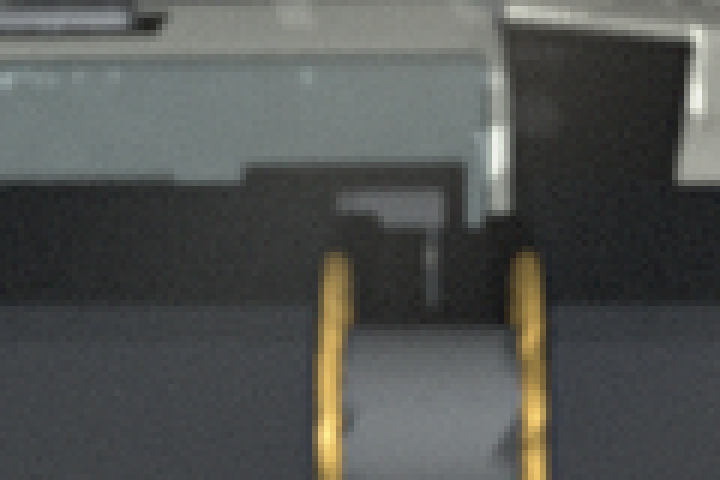

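View pics/t2c.png

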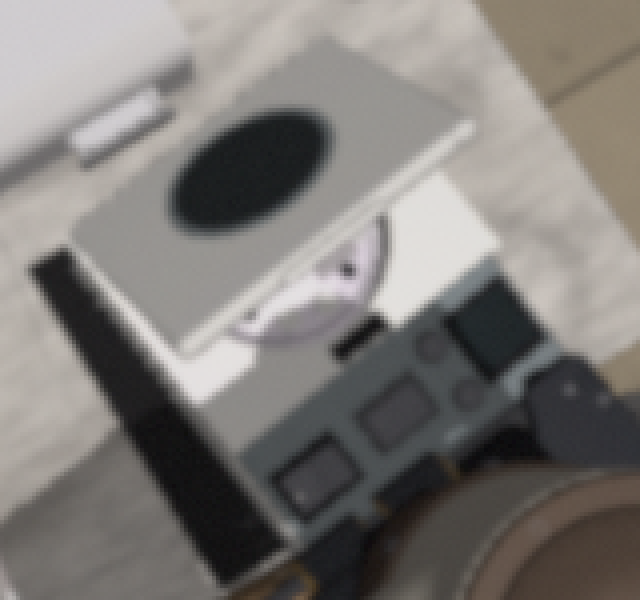

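View pics/scene2.png

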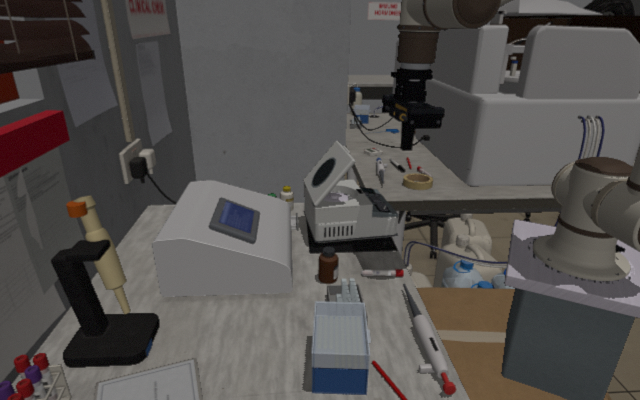

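The rocker's force trace (4.7, then 0.5, then 7.1 N) suggests it snapped over, and the lid hasn't moved. I'll compare the rocker from the first wrist viewpoint.

```bash
python3 go.py 'np.array([.4552,.0828,.2533])'
```

```text
F [-0.28  0.07 -0.19]
np.array([.4552,.0828,.2533]) [0.4552 0.0828 0.2533] [-0.0737, -0.1532, -0.0116] [0.0002, 0.0028, 0.0002] mm 51.1 deg 0.5
```

```bash
python3 -m creep '[[0,-0.04,-0.08,-0.006,0,0,0],[0,-0.074,-0.153,-0.012,0,0.003,0],[0,-0.074,-0.153,-0.012,0,0.003,0],[0,-0.074,-0.153,-0.012,0,0.003,0]]'
python3 - <<'E'
from h import *
i=r.capture('wrist');cv2.imwrite('pics/w3.png',i)
a=cv2.imread('pics/w1.png')
c=lambda i:cv2.resize(i[185:235,310:390],(400,250),interpolation=3)
cv2.imwrite('pics/w3c.png',np.hstack([c(a),c(i)]))
E
python3 go.py 'tcp_lid(.9,-.015)' 'tcp_lid(1.0,-.03)'
```

```text
time_s: 5.38
tcp_pos: [0.455, 0.0822, 0.2511]
ee_rot: [[-0.809, -0.588, -0.005], [-0.588, 0.809, -0.002], [0.005, 0.002, -1.0]]
wrist_force: [-1.1, -0.3, 0.2]
gripper_width: 0.006
F [-0.2  -0.12 -0.16]
tcp_lid(.9,-.015) [0.5823 0.1423 0.2484] [-0.4621, -0.0893, 0.0072] [0.0006, -0.0016, -0.0003] mm 141.2 deg 0.3
tcp_lid(1.0,-.03) [0.6028 0.1572 0.2622] [-0.5464, -0.0892, -0.0393] [0.0006, -0.0016, -0.0003] mm 166.5 deg 0.3
```

View pics/w3c.png

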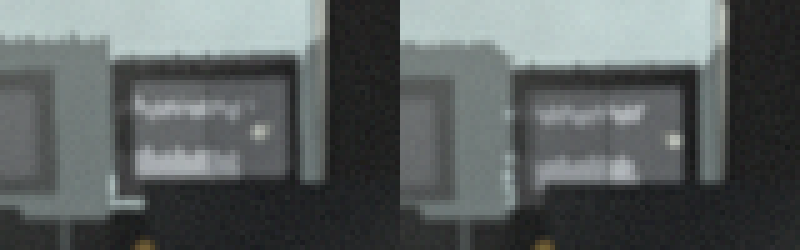

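```bash
python3 go.py 'tcp_lid(.86)' 'tcp_lid(.86)+[0,0,.05]'
```

```text
F [-0.2  -0.12 -0.16]
tcp_lid(.86) [0.5691 0.1327 0.236 ] [-0.408, -0.0894, 0.0489] [0.0006, -0.0016, -0.0003] mm 126.2 deg 0.3
tcp_lid(.86)+[0,0,.05] [0.5691 0.1327 0.286 ] [-0.4071, -0.0891, -0.1178] [0.0006, -0.0016, -0.0003] mm 129.9 deg 0.3
```

```bash
python3 -m creep '[[0,0,0,-0.12,0,0,0],[0,-0.12,-0.03,-0.14,0,-0.002,0],[0,-0.25,-0.06,-0.13,0,-0.002,0],[0,-0.36,-0.085,-0.12,0,-0.002,0],[0,-0.408,-0.089,-0.118,0,-0.002,0]]'
python3 -m creep '[[0,0,0,0,0,0,0]]'
python3 - <<'E'
from h import *
i=r.capture('scene');cv2.imwrite('pics/s4.png',cv2.resize(i[80:270,270:470],(631,600),interpolation=3))
E
python3 go.py 'tcp_lid(.86)'
```

```text
time_s: 5.85
tcp_pos: [0.5711, 0.1345, 0.2835]
ee_rot: [[-0.808, -0.589, -0.002], [-0.589, 0.808, 0.001], [0.001, 0.003, -1.0]]
wrist_force: [-0.3, -1.4, -0.9]
gripper_width: 0.006
time_s: 5.93
tcp_pos: [0.5721, 0.136, 0.2811]
ee_rot: [[-0.808, -0.589, -0.005], [-0.589, 0.808, 0.0], [0.004, 0.003, -1.0]]
wrist_force: [-0.3, 0.8, 0.7]
gripper_width: 0.002
F [-0.67 -0.31  0.09]
tcp_lid(.86) [0.5691 0.1327 0.236 ] [0.0093, -0.0047, 0.149] [0.0012, -0.0019, 0.0001] mm 44.8 deg 0.4
```

View pics/s4.png

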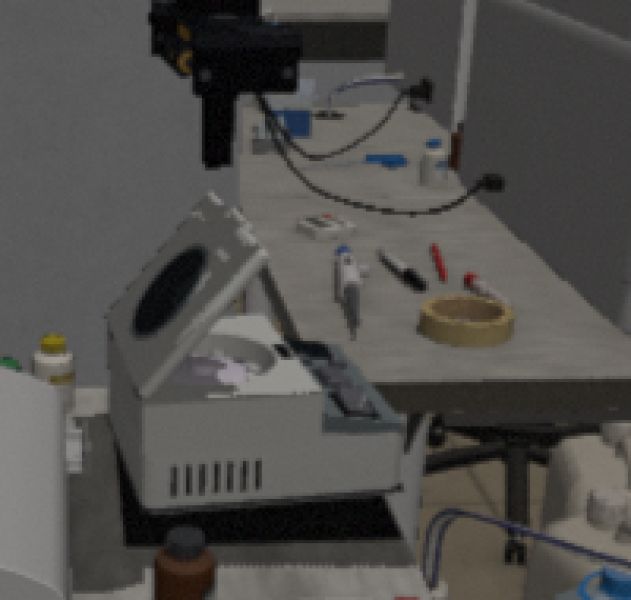

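```bash
python3 -m creep '[[0,0.005,-0.005,0.05,0,-0.002,0],[0,0.009,-0.005,0.09,0,-0.002,0],[0,0.009,-0.005,0.12,0,-0.002,0],[0,0.009,-0.005,0.13,0,-0.002,0]]'
python3 go.py 'tcp_lid(.85)' 'tcp_lid(.8)' 'tcp_lid(.7)' 'tcp_lid(.6)' 'tcp_lid(.5)'
```

```text
time_s: 6.32
tcp_pos: [0.5672, 0.1321, 0.2402]
ee_rot: [[-0.808, -0.589, -0.006], [-0.589, 0.808, 0.002], [0.003, 0.005, -1.0]]
wrist_force: [-3.8, 0.9, 5.5]
gripper_width: 0.002
F [-3.8   0.95  5.53]
tcp_lid(.85) [0.5682 0.132  0.2352] [-0.0027, -0.0024, 0.0169] [0.0016, -0.0011, 0.0002] mm 5.2 deg 0.3
tcp_lid(.8) [0.5638 0.1288 0.231 ] [0.0154, -0.0024, 0.0309] [0.0016, -0.0011, 0.0002] mm 10.4 deg 0.3
tcp_lid(.7) [0.5555 0.1228 0.2218] [0.0495, -0.0026, 0.0616] [0.0016, -0.0011, 0.0002] mm 23.7 deg 0.3
tcp_lid(.6) [0.548  0.1173 0.2117] [0.0803, -0.0027, 0.0955] [0.0016, -0.0011, 0.0002] mm 37.4 deg 0.3
tcp_lid(.5) [0.5414 0.1125 0.2007] [0.1076, -0.0029, 0.1323] [0.0016, -0.0011, 0.0002] mm 51.2 deg 0.3
```

Contact is made, so I'll follow the lid's arc.

```bash
python3 -m creep '[[0,0.015,-0.002,0.03,0,0,0],[0,0.033,-0.002,0.047,0,0,0],[0,0.05,-0.003,0.063,0,0,0],[0,0.065,-0.003,0.08,0,0,0],[0,0.08,-0.003,0.097,0,0,0]]'
python3 go.py 'tcp_lid(.5)' 'tcp_lid(.4)' 'tcp_lid(.3)' 'tcp_lid(.2)'
```

```text
time_s: 6.73
tcp_pos: [0.5482, 0.1172, 0.2119]
ee_rot: [[-0.808, -0.59, -0.003], [-0.59, 0.808, 0.003], [0.001, 0.004, -1.0]]
wrist_force: [-0.1, -0.2, 2.2]
gripper_width: 0.007
F [-0.09 -0.22  2.23]
tcp_lid(.5) [0.5414 0.1125 0.2007] [0.0277, 0.0004, 0.0374] [0.0013, -0.0004, 0.0003] mm 14.0 deg 0.3
tcp_lid(.4) [0.5357 0.1083 0.1889] [0.0513, 0.0003, 0.0767] [0.0013, -0.0004, 0.0003] mm 27.7 deg 0.3
tcp_lid(.3) [0.5309 0.1048 0.1764] [0.0708, 0.0001, 0.1182] [0.0013, -0.0004, 0.0003] mm 41.3 deg 0.3
tcp_lid(.2) [0.5272 0.1021 0.1635] [0.0861, -0.0, 0.1614] [0.0013, -0.0004, 0.0003] mm 54.9 deg 0.3
```

```bash
python3 -m creep '[[0,0.014,0,0.019,0,0,0],[0,0.028,0,0.038,0,0,0],[0,0.051,0,0.077,0,0,0],[0,0.071,0,0.118,0,0,0],[0,0.079,0,0.14,0,0,0]]'
python3 go.py 'tcp_lid(.2)' 'tcp_lid(.1)' 'tcp_lid(.05)' 'tcp_lid(0)' 'tcp_lid(0,.003)'
```

```text
time_s: 7.15
tcp_pos: [0.5284, 0.103, 0.1686]
ee_rot: [[-0.808, -0.59, -0.004], [-0.59, 0.808, 0.003], [0.001, 0.004, -1.0]]
wrist_force: [1.5, -0.4, 1.2]
gripper_width: 0.002
F [ 1.54 -0.44  1.17]
tcp_lid(.2) [0.5272 0.1021 0.1635] [0.0051, -0.0001, 0.0173] [0.0014, -0.0004, 0.0003] mm 5.4 deg 0.3
tcp_lid(.1) [0.5245 0.1002 0.1501] [0.016, -0.0002, 0.0618] [0.0014, -0.0004, 0.0003] mm 19.1 deg 0.3
tcp_lid(.05) [0.5236 0.0995 0.1433] [0.0197, -0.0003, 0.0844] [0.0014, -0.0004, 0.0003] mm 26.0 deg 0.3
tcp_lid(0) [0.523  0.0991 0.1365] [0.0224, -0.0004, 0.1072] [0.0014, -0.0004, 0.0003] mm 32.8 deg 0.3
tcp_lid(0,.003) [0.523  0.0991 0.1335] [0.0223, -0.0005, 0.1172] [0.0014, -0.0004, 0.0003] mm 35.8 deg 0.3
```

```bash
python3 -m creep '[[0,0.005,0,0.018,0,0,0],[0,0.01,0,0.04,0,0,0],[0,0.015,0,0.06,0,0,0],[0,0.019,0,0.08,0,0,0],[0,0.022,0,0.1,0,0,0]]'
python3 go.py 'tcp_lid(0)' 'tcp_lid(0,.003)'
```

```text
time_s: 7.57
tcp_pos: [0.5232, 0.0991, 0.1387]
ee_rot: [[-0.808, -0.59, -0.003], [-0.59, 0.808, 0.003], [0.001, 0.004, -1.0]]
wrist_force: [-0.2, 0.4, 0.1]
gripper_width: 0.009
F [-0.15  0.39  0.1 ]
tcp_lid(0) [0.523  0.0991 0.1365] [0.0007, 0.0001, 0.0072] [0.0013, -0.0003, 0.0003] mm 2.2 deg 0.2
tcp_lid(0,.003) [0.523  0.0991 0.1335] [0.0006, 0.0001, 0.0172] [0.0013, -0.0003, 0.0003] mm 5.2 deg 0.2
```

```bash
python3 -m creep '[[0,0,0,0.007,0,0,0],[0,0,0,0.013,0,0,0],[0,0,0,0.018,0,0,0]]'
python3 go.py 'tcp_lid(0)'
```

```text
time_s: 7.82
tcp_pos: [0.523, 0.099, 0.1363]
ee_rot: [[-0.807, -0.591, -0.003], [-0.591, 0.807, 0.001], [0.002, 0.003, -1.0]]
wrist_force: [-10.4, -0.5, 28.8]
gripper_width: 0.008
F [-10.43  -0.46  28.76]
tcp_lid(0) [0.523  0.0991 0.1365] [-0.0001, 0.0001, -0.0007] [0.0009, -0.0006, 0.0008] mm 0.2 deg 0.2
```

The lid is on its hard stop (28.8 N). Next I lift, back off to the front and look.

```bash
python3 -m creep '[[0,0,0,-0.05,0,0,0],[0,0,0,-0.13,0,0,0],[0,0.1,0,-0.23,0,0,0],[0,0.22,0,-0.3,0,0,0],[0,0.34,0,-0.33,0,0,0]]'
python3 go.py 'tcp_panel(.006,.04)'
python3 - <<'E'
from h import *
i=r.capture('scene');a=cv2.resize(i[100:270,270:440],(400,400),interpolation=3)
i=r.capture('top');b=cv2.resize(i[145:295,290:440],(400,400),interpolation=3)
cv2.imwrite('pics/s5.png',np.hstack([a,b]))
E
```

```text
time_s: 8.23
tcp_pos: [0.4415, 0.0388, 0.2374]
ee_rot: [[-0.806, -0.592, 0.0], [-0.592, 0.806, 0.003], [-0.002, 0.002, -1.0]]
wrist_force: [-0.5, -0.0, 0.5]
gripper_width: 0.003
F [-0.49 -0.04  0.53]
tcp_panel(.006,.04) [0.4851 0.0789 0.138 ] [-0.1956, 0.021, 0.3317] [0.0006, 0.0005, 0.0011] mm 115.7 deg 0.2
```

View pics/s5.png

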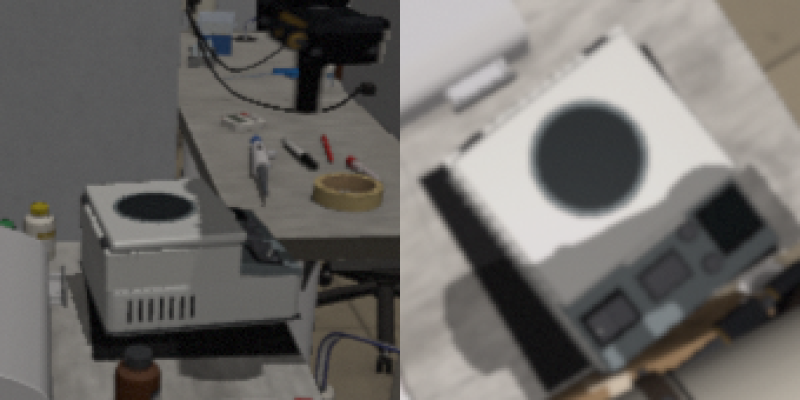

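The lid lies flat and shut on its own, with key at about (389,248) in the top image, which matches the fit. Next is the spin key.

```bash
python3 -m creep '[[0,-0.06,0.007,0.06,0,0,0],[0,-0.13,0.015,0.15,0,0,0],[0,-0.19,0.021,0.25,0,0,0.001],[0,-0.19,0.021,0.31,0,0,0.001],[0,-0.19,0.021,0.34,0,0,0.001]]'
python3 -m creep '[[0,0,0,0,0,0,0]]'
python3 go.py 'tcp_panel(.006,.015,-.002)' 'tcp_panel(.006,.0087,-.002)' 'tcp_panel(.006,.0047,-.002)'
```

```text
time_s: 8.75
tcp_pos: [0.4787, 0.076, 0.1312]
ee_rot: [[-0.81, -0.587, -0.008], [-0.587, 0.81, 0.001], [0.006, 0.006, -1.0]]
wrist_force: [-0.7, 0.0, 0.4]
gripper_width: 0.004
time_s: 8.83
tcp_pos: [0.4775, 0.0757, 0.1289]
ee_rot: [[-0.81, -0.587, -0.013], [-0.587, 0.81, -0.001], [0.011, 0.007, -1.0]]
wrist_force: [-1.0, 0.7, 0.6]
gripper_width: 0.001
F [-1.    0.68  0.59]
tcp_panel(.006,.015,-.002) [0.4835 0.0777 0.1127] [-0.0207, -0.0066, 0.0539] [0.0022, -0.0034, -0.0009] mm 17.4 deg 0.8
tcp_panel(.006,.0087,-.002) [0.4835 0.0777 0.1064] [-0.0209, -0.0068, 0.0749] [0.0022, -0.0034, -0.0009] mm 23.4 deg 0.8
tcp_panel(.006,.0047,-.002) [0.4835 0.0777 0.1024] [-0.021, -0.0069, 0.0882] [0.0022, -0.0034, -0.0009] mm 27.3 deg 0.8
```

```bash
python3 -m creep '[[0,-0.018,-0.006,0.015,0.002,-0.003,0],[0,-0.021,-0.007,0.03,0.002,-0.003,0],[0,-0.021,-0.007,0.045,0.002,-0.003,0],[0,-0.021,-0.007,0.055,0.002,-0.003,0],[0,-0.021,-0.007,0.06,0.002,-0.003,0]]'
python3 -m creep '[[0,0,0,0,0,0,0],[0,0,0,0,0,0,0]]'
python3 go.py 'tcp_panel(.006,.0087,-.002)' 'tcp_panel(.006,.0047,-.002)'
```

```text
time_s: 9.25
tcp_pos: [0.4836, 0.0776, 0.1109]
ee_rot: [[-0.81, -0.586, -0.001], [-0.586, 0.81, 0.0], [0.001, 0.001, -1.0]]
wrist_force: [-0.2, 0.8, 0.4]
gripper_width: 0.006
time_s: 9.42
tcp_pos: [0.4837, 0.0776, 0.1113]
ee_rot: [[-0.81, -0.586, -0.0], [-0.586, 0.81, 0.0], [0.0, 0.001, -1.0]]
wrist_force: [-0.5, 0.6, -0.2]
gripper_width: 0.008
F [-0.55  0.59 -0.22]
tcp_panel(.006,.0087,-.002) [0.4835 0.0777 0.1064] [0.0004, 0.0007, 0.0163] [0.0002, -0.0, -0.001] mm 4.9 deg 0.2
tcp_panel(.006,.0047,-.002) [0.4835 0.0777 0.1024] [0.0004, 0.0007, 0.0297] [0.0002, -0.0, -0.001] mm 8.9 deg 0.2
```

```bash
python3 -m creep '[[0,0,0.001,0.008,0,0,0],[0,0,0.001,0.014,0,0,0],[0,0,0.001,0.02,0,0,0],[0,0,0.001,0.02,0,0,0]]'
python3 -m creep '[[0,0,0,0.004,0,0,0],[0,0,0,0.008,0,0,0],[0,0,0,0.008,0,0,0]]'
python3 go.py 'tcp_panel(.006,.0047,-.002)'
```

```text
time_s: 9.75
tcp_pos: [0.4839, 0.0781, 0.1054]
ee_rot: [[-0.81, -0.587, 0.0], [-0.587, 0.81, 0.001], [-0.001, 0.0, -1.0]]
wrist_force: [0.2, 0.4, 2.1]
gripper_width: 0.005
time_s: 10.0
tcp_pos: [0.4842, 0.0782, 0.1031]
ee_rot: [[-0.81, -0.587, 0.001], [-0.587, 0.81, 0.001], [-0.001, 0.0, -1.0]]
wrist_force: [-0.3, 0.2, 3.9]
gripper_width: 0.005
F [-0.27  0.21  3.93]
tcp_panel(.006,.0047,-.002) [0.4835 0.0777 0.1024] [0.0029, -0.0, 0.0026] [0.0, 0.0005, -0.0008] mm 1.2 deg 0.2
```

Forces match the key's spring (2.1, then 3.9 N). I'll press a bit deeper onto the stop.

```bash
python3 -m creep '[[0,0,0,0.004,0,0,0],[0,0,0,0.007,0,0,0],[0,0,0,0.007,0,0,0]]'; python3 -m creep '[[0,0,0,0.003,0,0,0],[0,0,0,0.003,0,0,0]]'
```

```text
time_s: 10.25
tcp_pos: [0.4844, 0.0783, 0.1022]
ee_rot: [[-0.809, -0.587, 0.002], [-0.587, 0.809, 0.001], [-0.002, -0.0, -1.0]]
wrist_force: [-4.3, 1.4, 11.7]
gripper_width: 0.006
time_s: 10.42
tcp_pos: [0.4844, 0.0784, 0.1023]
ee_rot: [[-0.809, -0.588, 0.002], [-0.588, 0.809, 0.001], [-0.002, -0.001, -1.0]]
wrist_force: [-3.6, 0.3, 9.2]
gripper_width: 0.009
```

```bash
python3 -m creep '[[0,0,0,0.003,0,0,0],[0,0,0,0.003,0,0,0],[0,0,0,0.003,0,0,0],[0,0,0,0.003,0,0,0],[0,0,0,0.003,0,0,0]]'
python3 - <<'E'
from h import *
i=r.capture('scene');a=cv2.resize(i[100:270,270:440],(400,400),interpolation=3)
i=r.capture('top');b=cv2.resize(i[145:345,240:440],(400,400),interpolation=3)
cv2.imwrite('pics/s6.png',np.hstack([a,b])); s=r.sense();print(s['time_s'],s['wrist_force'],s['tcp_pos'])
E
```

```text
time_s: 10.83
tcp_pos: [0.4844, 0.0784, 0.1023]
ee_rot: [[-0.809, -0.588, 0.002], [-0.588, 0.809, 0.001], [-0.002, -0.001, -1.0]]
wrist_force: [-4.3, 0.7, 9.4]
gripper_width: 0.006
10.9333 [-3.57688708 -0.03246021  9.43999229] [0.48439918 0.07836512 0.10230182]
```

View pics/s6.png

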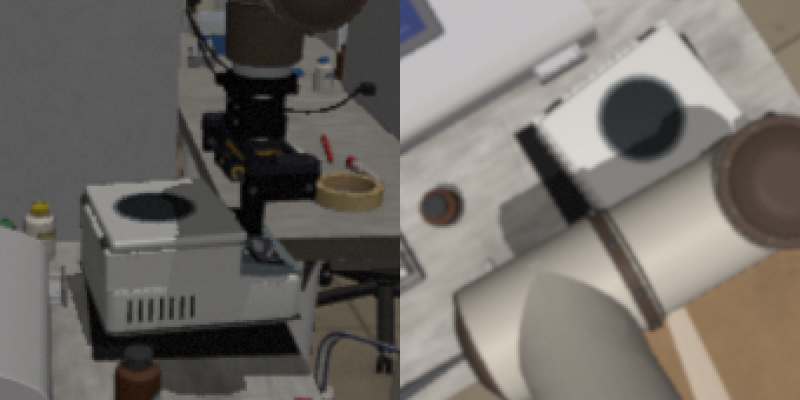

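```bash
python3 -c "
from station import r
print(r.finish_job()); s=r.sense(); print(s['time_s'],s['wrist_force'],s['tcp_pos'])"
```

```text
the job is handed in; nothing more can be done
None
the job is handed in; nothing more can be done
```

I switched the centrifuge on with the lid up, pushed the lid shut, and handed the job in at about 11 s with the short-spin key still held down. No verdict was reported.

- **Rocker:** The push force went 4.7, then 0.5, then 7.1 N, which fits it snapping over and bottoming out. The wrist pictures before and after show its shape changed. In the close-ups from the top camera and the second wrist view I could not tell its state clearly.
- **Lid:** It reached its hard stop at about 29 N. After I lifted off, both pictures showed it lying flat and shut by itself.
- **Short-spin key:** Its spring resisted with 2.1 N, then 3.9 N, then it stopped against the hard stop at about 9.4 N, steady for over half a second before hand-in.
- **Sideways force:** About 3.6 N sideways during that last press was a little more than the panel slope explains. The lid push showed the same ratio, so I took it as friction. By geometry the fingers stay about 14 mm clear of the lid.
- **Bystanders and setting keys:** Nothing visible in the last pictures had moved, but the arm hid part of the top view. I did not measure the bystanders' positions or see the setting keys during the final hold. By geometry the fingertips keep about 14 mm from the setting keys.

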